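Arm the spring-hammer tester and tip the casting onto its bed

TASK

Get the impact tester ready for its next blow: draw the sprung hammer back by its yellow handle until the red catch snaps in behind it, ease it onto the catch and let go, without ever letting it snap back. Then, with the hammer left cocked, tip the casting over the edge of the ledge so that it lies flat on the white bed with its yellow face up, square to the step, close against it and centred on the bed. Leave the things lying around the tester where they are.

Things in the scene. Friction and masses are not known exactly. Their poses are not given: they have to be found in the camera images.
- tester: Fixed impact tester on a blue base plate 12 mm thick. Origin on the bench under it; x points away from the robot across the step, y left along the step. In its frame, mm: plate x -140..150, y -155..135; grey ledge x 65..145, y -65..125, top z 40; the step is the ledge's side facing the robot, x 65; white bed x -20..65, y -20..80, top z 15 (step 25 high).
- bed (a point): Centre of the place for the casting on the white bed: at tester x 35, y 30, z 15 mm (on the bed's top), 30 mm in front of the step. Axes as the tester's.
- ledge_edge (a point): Point on the ledge's upper edge, on the centre line of the bed: tester x 65, y 30, z 40 mm. Axes as the tester's.
- hammer_hinge (a point): Point on the hammer's vertical hinge axis, at tester x 35, y -110, height 51 mm; the hub reaches 70 mm.
- handle (a point): On the axis of the hammer's upright yellow handle: round post 16 mm across, height 54..116 mm, on the hammer head; this point is at height 88 mm, 140 mm from the hinge axis, and moves on a level circle. Steel arm beneath: 18 mm wide, top at 57 mm; head 30 x 36 mm, height 22..54 mm. The handle turns with the arm.
- hammer (a joint): Hammer angle a, rad. 0 = sprung home, head over the bed; grows as it is drawn to the robot (counter-clockwise from above). Handle = hinge + 140 mm (-sin a, cos a) in the tester frame. Spring at the handle: 2.5 N at 0, 8 N cocked. A pin under the arm pushes the catch aside on the way; just past 1.08 it snaps in behind and then holds the arm at 1.08. Stop at 1.20; ease back on to the catch.
- trigger (a joint): Red catch angle, rad: 0 = home (light spring), up to 0.35 = pushed open. With the hammer cocked, opening it about 0.06 rad (3 to 4 mm at the paddle, about 2 N) fires the hammer. Catch bar low, height 30..42 mm.
- paddle (a point): Top centre of the upright red trigger paddle, 26 mm wide and 6 mm thick, up to 101 mm above the bench. It stands 65 mm beyond the cocked handle in the direction of drawing; pushing it away from the handle fires the hammer.
- casting_center (a point): Centre of the loose grey casting, 45 x 50 x 60 mm along its x, y, z, about 0.3 kg. It starts upright (z up) on the ledge; its yellow face (+x, with a dark bore) looks away from the robot, somewhat turned. Pushed over the step towards the robot at its top, it tumbles to lie yellow face up, 60 mm long across the step, 45 mm high.
- spraycan: Bystander: standing spray can with a red label, 52 mm diameter, 150 mm tall; origin under its centre.
- tape: Bystander: yellow tape-measure case 62 x 34 x 60 mm tall; origin under its centre.
- screwdriver: Bystander: red-handled screwdriver 130 mm long lying along its own x on the near left corner of the tester's base plate, up to 26 mm above the plate; origin midway along it, on the plate.
- collar: Bystander: brass collar lying flat, 52 mm diameter, 22 mm tall; origin under its centre.
- pillar_top (a point): Top of the tester's fixed dark pillar with a green cap, 32 mm across, 144 mm above the bench, right of the ledge.
Things that resemble listed ones, but are neither listed nor needed, are in the scene too. Of the things shaped like the part that bears casting_center, the aluminium one is meant.

How it is judged:
By the outcome, as a careful person would: the job done as asked, in the order asked, and still so for the second after the job is handed in, with the robot touching nothing.
It also fails if it takes over 54 s, if anything falls off the work surface, if the arm or the gripper's body presses on something with over 40 N, if the wrist force passes 120 N, or if a joint passes its speed limit or range.

ROBOT

A 6-joint arm with a two-finger parallel gripper is mounted at the origin on the work surface. World frame = base frame: x ahead of the robot, y to its left, z up, the work surface at z = 0. Lengths are in m, angles in rad, forces in N, time in s.
With the tool pointing down it reaches from about 0.325 to 0.75 m from the base axis. Payload 7.6 kg.
Tool frame: the origin (TCP) lies on the centre line of the jaws, within the pads' length; the fingertips stand 17 mm ahead of it and the grasp point (between the pads) lies 2 mm behind it; z points along the fingers, y is the line along which they close (so a half turn about z gives the same grasp; the last joint's range is limited). The gripper opens to 85 mm and grips with 20 to 120 N. Pads are 22 mm wide; open, the fingers measure 114 mm over their backs; the gripper's body (76 mm by 85 mm) begins 54 mm behind the grasp point. The pads swing forward as they close: fully open they stand 13 mm farther back than shut.
Start: joints at [1.236, 0.052, 1.401, -0, 1.689, -0.07], TCP at [0.137, 0.507, 0.248] pointing down, gripper open.
Joint ranges: [-2.9, 2.9], [-0.91, 2.17], [0.12, 2.37], [-1.06, 4.2], [0.26, 2.73], [-2.93, 2.93]. Speed limits (rad/s): [2.57, 2.57, 3.01, 3.14, 3.14, 3.14].

INTERFACE

Orientations are given as a unit quaternion [w, x, y, z].
In Python, from bench import get_obs, grab_frame, close_job gives the robot as it stands.
- The arm moves only by the tool step_arm, never from a script. Its argument "plan" is a list of rows, each an object with "hand": the closure, from 0 (fully open) to 1 (shut); "delta_pos": the shift along the tool's x, y, z in units of 40 mm (1.0 is 40 mm), a list of three; "roll": the turn about the tool's z in units of 5 degrees (1.0 is 5 degrees). In form: [{"hand": hand, "delta_pos": [tx, ty, tz], "roll": roll}, ...]. A call has 1 to 12 rows; each row is the pose to reach, as a shift and turn from the pose commanded when the call began, along the tool's axes at that moment; what a row does not reach only later rows make up. A row lasts 1/10 s, in which the tool goes at most 50 mm and 8.59 degrees, less where a joint would pass 70% of its speed; a pose out of reach is approached as far as the arm can. A call with a gripper value outside its range is refused whole. The fingers move at their own pace and stop on an object; "newtons" is the grip in N (left out, the last holds). Time passes only in rows, so rows that repeat a pose let the fingers close. It gives the time, the measured TCP pose, the force, the opening and the grip force at its end, in the units of the state.
- get_obs(): the state, without advancing time (a new reading comes with each control period).
- grab_frame(name): name is "scene" or "top" or "wrist"; returns a dict with "image" (420x560x3 uint8, blue, green, red), "depth" (420x560 float32, m along the optical axis (not along the pixel's ray), 0 where there is no reading), "fovy" (degrees; the focal length in pixels is half the picture's height over the tangent of half this angle, whatever the lens; pixels are square), "cx", "cy" (the principal point, pixels), "position" and "attitude" of the camera in the world; the wrist camera has in their place "hand_eye" (4x4, takes a point from camera to tool coordinates, whose origin is the TCP and whose axes are the flange's). Camera axes: x right, y down, z forward; pixel columns grow to the right and rows downward; lengths in m; the calibration is good to about 2 mm. A picture is of the moment at which its call begins: read the wrist's pose just before it.
- close_job(): hands the job in; it is judged then, once.
The state is a dict: "clock": time; "q": joint angles; "qd": joint speeds; "joint_torque": joint torques, N m; "eef_pos": TCP position; "tool_rot": TCP orientation; "ft_force": force on the tool from outside, world axes, zero at the start; "wrist_torque": the same for the moment, N m; "opening": finger opening in m; "grip_force": force on a finger pad.
Only numpy, scipy, OpenCV 4.12 (cv2) and the standard library are available. Lean on these libraries where they do the work, as an engineer would, in place of code of your own. Each camera call takes 0.05 s, during which the arm holds its last target. There are 200 camera calls.

## Working session

There is one attempt and no reset: what is moved stays moved. The work goes in short steps, Python scripts to look and compute and a tool call to move; the robot and the scene stay as the last step left them, time stands still between calls to the robot, and variables do not carry over. Pictures are saved under pics/ and viewed, at most 10 in all, crops included, and the job is handed in when it is done.

Besides the shell and the picture viewer there is one more tool, called after ">>>" as name(argument=value, ...), one argument or row to a line, values as JSON. step_arm: Moves the arm, as the interface text tells. Its arguments: {"type":"object","properties":{"plan":{"type":"array"},"newtons":{"type":"number"}},"required":["plan"]}

```bash
mkdir -p pics; ls
cat > h.py <<'E'
import numpy as np, cv2, pickle
from scipy.spatial.transform import Rotation as R
from bench import get_obs, grab_frame, close_job
def rot(a):
    a=np.array(a)
    return a if a.shape==(3,3) else R.from_quat(a,scalar_first=True).as_matrix()
def snap(name,fn):
    o=get_obs(); f=grab_frame(name)
    if name=='wrist':
        T=np.eye(4);T[:3,:3]=rot(o['tool_rot']);T[:3,3]=o['eef_pos'];T=T@np.array(f['hand_eye'])
    else:
        T=np.eye(4);T[:3,:3]=rot(f['attitude']);T[:3,3]=f['position']
    f['T']=T; f['f']=210/np.tan(np.radians(f['fovy'])/2)
    cv2.imwrite(f'pics/{fn}.png',f['image']); pickle.dump(f,open(f'pics/{fn}.pkl','wb')); return f
def load(fn): return pickle.load(open(f'pics/{fn}.pkl','rb'))
def ray(f,u,v): return f['T'][:3,:3]@np.array([(u-f['cx'])/f['f'],(v-f['cy'])/f['f'],1])
def at_z(f,u,v,z):
    d=ray(f,u,v); c=f['T'][:3,3]; return c+d*(z-c[2])/d[2]
def at_d(f,u,v): return f['T'][:3,3]+ray(f,u,v)*f['depth'][int(v),int(u)]
def proj(f,p):
    c=f['T'][:3,:3].T@(np.array(p)-f['T'][:3,3]); return np.array([f['cx']+f['f']*c[0]/c[2],f['cy']+f['f']*c[1]/c[2]])
E
python3 - <<'E'
from h import *
for n in('top','scene'):
    f=snap(n,n+'1'); print(n,f['T'].round(3).tolist(),f['fovy'],f['cx'],f['cy'])
o=get_obs();print(o)
E
```

```text
pics
top [[0.028, -0.997, 0.065, 0.477], [-0.999, -0.03, -0.026, 0.063], [0.028, -0.065, -0.998, 1.024], [0.0, 0.0, 0.0, 1.0]] 53.8217289582113 285.868301030403 214.54466050549829
scene [[0.707, 0.57, -0.419, 0.943], [0.707, -0.583, 0.399, -0.334], [-0.016, -0.578, -0.816, 0.897], [0.0, 0.0, 0.0, 1.0]] 46.99432839480858 283.4333931226906 208.20318122082568
{'clock': 0.1, 'q': array([ 1.23569149e+00,  5.27541435e-02,  1.40157120e+00,  1.32584382e-05,
        1.68859554e+00, -7.03082619e-02]), 'qd': array([-0.00112321,  0.00026226, -0.00144385, -0.00032138,  0.00106906,
       -0.00264804]), 'joint_torque': array([ 1.25905801e-03, -3.82576740e+01, -3.60989070e+01, -5.67674454e-05,
        4.69958686e-03,  4.49040715e-05]), 'eef_pos': array([0.13730284, 0.50649155, 0.24759316]), 'tool_rot': array([-1.40149503e-04,  1.32011021e-01,  9.91248026e-01, -6.49192381e-04]), 'ft_force': array([-0.62353627,  1.20062944,  1.0065589 ]), 'wrist_torque': array([ 0.01907368,  0.00912689, -0.00763164]), 'grip_force': 0.0, 'opening': 0.08522904363401301}
```

View pics/top1.png

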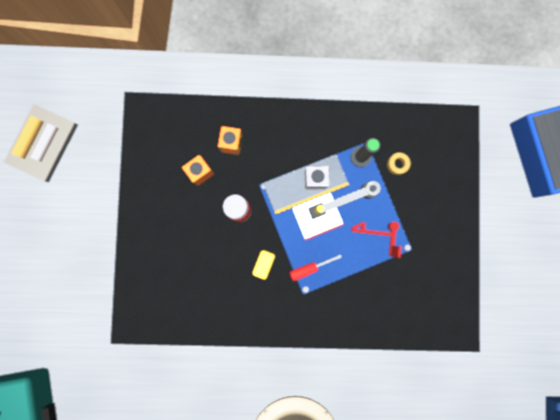

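View pics/scene1.png

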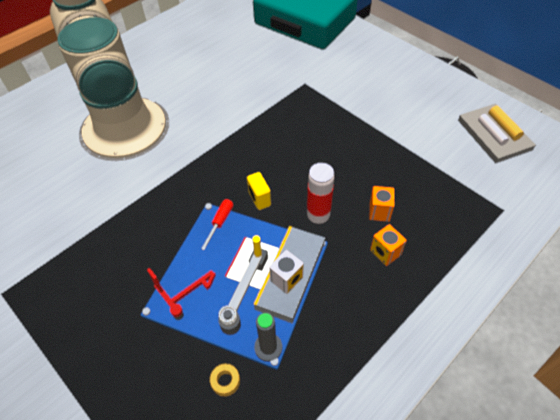

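Top: tester around (335,215) px, hub (372,188), handle (320,210), casting (317,177), paddle (396,252). I'll enlarge to read off landmarks.

Run:
```python
from h import *
f=load('top1'); g=load('scene1')
a=cv2.resize(f['image'][125:305,240:425],None,fx=2.16,fy=2.16*1,interpolation=cv2.INTER_CUBIC)
b=cv2.resize(g['image'][195:375,138:338],None,fx=2,fy=2.16,interpolation=cv2.INTER_CUBIC)
c=cv2.resize(f['image'][125:305,240:425],None,fx=3.3,fy=3.3,interpolation=cv2.INTER_CUBIC)
cv2.imwrite('pics/c.png',c)
```

```text
(no output)
```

View pics/c.png

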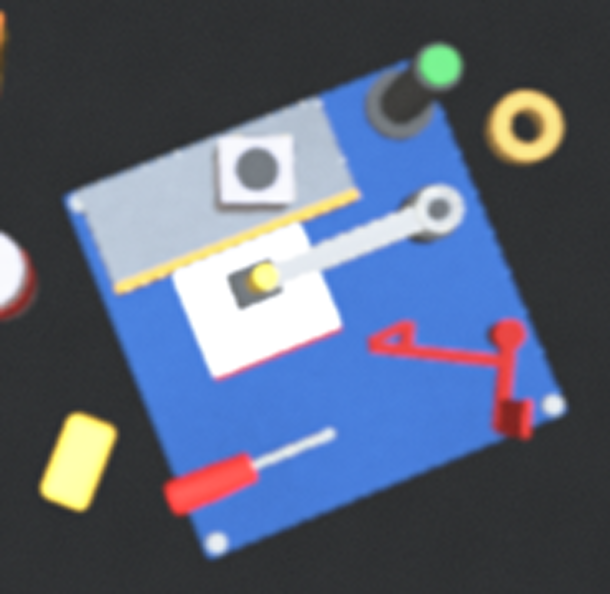

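Landmarks in the crop: plate corners (210,558), (567,407), (66,200). Ledge edge runs (118,289) to (358,193). Hub is at (440,209), handle top (265,276). Casting top corners are about (220,137)–(293,205).

```bash
cat >> h.py <<'E'
def tw(p,t): # tester mm -> world
    c,s=np.cos(t[2]),np.sin(t[2]); p=np.array(p)/1000.
    return np.array([t[0]+c*p[0]-s*p[1],t[1]+s*p[0]+c*p[1],p[2]])
def wt(p,t):
    c,s=np.cos(t[2]),np.sin(t[2]); d=np.array(p[:2])-t[:2]
    return np.array([c*d[0]+s*d[1],-s*d[0]+c*d[1],p[2]])*1000
E
python3 - <<'E'
from h import *
from scipy.optimize import least_squares
f=load('top1')
L=[((210,558),(-140,135,12)),((567,407),(-140,-155,12)),((66,200),(150,135,12)),((118,289),(65,125,40)),((358,193),(65,-65,40)),((213,380),(-20,80,15)),((342,327),(-20,-20,15)),((265,276),(35,30,116)),((440,209),(35,-110,70))]
P=[(at_z(f,u/3.3+240,v/3.3+125,m[2]/1000.),m) for (u,v),m in L]
r=least_squares(lambda t:np.concatenate([(p-tw(m,t))[:2] for p,m in P]),[.5,0,0],loss='soft_l1',f_scale=.002)
t=r.x;print(t,np.degrees(t[2]));print((r.fun.reshape(-1,2)*1000).round(1).tolist())
np.save('t.npy',t)
Z=lambda u,v,z:at_z(f,u/3.3+240,v/3.3+125,z)
C=[Z(u,v,.1) for u,v in((220,137),(293,137),(293,205),(219,203))]
print('cast',np.mean(C,0),[wt(c,t).round(1).tolist() for c in C], wt(np.mean(C,0),t))
print('pillar',wt(Z(440,66,.144),t),'paddle',wt(Z(515,418,.101),t),'can',at_z(f,236,207,.15),wt(at_z(f,236,207,.15),t),'screwdr',wt(Z(165,490,.038),t),wt(Z(335,432,.02),t))
h=lambda a:tw((35-140*np.sin(a),-110+140*np.cos(a),88),t)
for a in(0,.3,.6,.9,1.08,1.15,1.2):print(a,h(a).round(4),wt(h(a),t).round(0), np.linalg.norm(h(a)[:2]))
print('hinge',tw((35,-110,51),t),'bed',tw((35,30,15),t))
E
```

```text
[ 0.53299176 -0.07826282  0.41761551] 23.927606369886536
[[0.7, -0.2], [1.0, 1.2], [-3.1, -3.6], [3.3, -0.7], [1.7, 0.1], [-0.8, 2.7], [0.7, -0.8], [-1.4, 0.4], [-3.0, 0.3]]
cast [ 0.62499723 -0.03038162  0.1       ] [[134.2, 20.7, 100.0], [115.4, -25.8, 100.0], [72.1, -7.7, 100.0], [92.4, 38.7, 100.0]] [103.51815754   6.45045905 100.        ]
pillar [ 117.28413106 -125.43941926  144.        ] paddle [-119.19956731  -91.50503143  101.        ] can [0.54668893 0.14613979 0.15      ] [103.53368988 199.56181809 150.        ] screwdr [-78.72459454 146.42003058  38.        ] [-88.84618621  14.57840241  20.        ]
0 [ 0.5528 -0.0366  0.088 ] [35. 30. 88.] 0.5540296203969354
0.3 [ 0.5175 -0.0591  0.088 ] [-6. 24. 88.] 0.5209034364455513
0.6 [ 0.4905 -0.0911  0.088 ] [-44.   6.  88.] 0.4988587698257942
0.9 [ 0.4741 -0.1295  0.088 ] [-75. -23.  88.] 0.49144273981238973
1.08 [ 0.47   -0.1544  0.088 ] [-88. -44.  88.] 0.4946783574322923
1.15 [ 0.4696 -0.1642  0.088 ] [-93. -53.  88.] 0.49746770265409357
1.2 [ 0.4698 -0.1712  0.088 ] [-95. -59.  88.] 0.49996409874967407
hinge [ 0.60959783 -0.1646139   0.051     ] bed [ 0.55281635 -0.03664569  0.015     ]
```

```bash
cat >> h.py <<'E'
def go(targets,o=None):
    """targets: list of (x,y,z,angle_deg of tool y in world) -> delta units"""
    o=o or get_obs(); M=rot(o['tool_rot']); a0=np.degrees(np.arctan2(M[1,1],M[0,1]))
    print('at',o['eef_pos'].round(4),'ang',round(a0,2),'z-ax',M[:,2].round(3),'F',o['ft_force'].round(1),'open',round(o['opening'],4),'grip',o['grip_force'].round(1) if hasattr(o['grip_force'],'round') else o['grip_force'],'t',o['clock'])
    for x,y,z,a in targets:
        d=M.T@(np.array([x,y,z])-o['eef_pos'])/.04; w=(a0-a+90)%180-90
        print(d.round(2).tolist(),'roll',round(w/5,2))
E
python3 -c "
from h import *
go([(.553,-.037,.22,24)])"
```

```text
at [0.1373 0.5065 0.2476] ang 74.83 z-ax [-0.    -0.001 -1.   ] F [-0.6  1.2  1. ] open 0.0852 grip 0.0 t 0.1
[-13.59, -10.39, 0.7] roll 10.17
```

>>> step_arm(
  plan=[
    {"hand": 0.3, "delta_pos": [-13.59, -10.39, 0.7], "roll": 10.17},
    {"hand": 0.3, "delta_pos": [-13.59, -10.39, 0.7], "roll": 10.17},
    {"hand": 0.3, "delta_pos": [-13.59, -10.39, 0.7], "roll": 10.17},
    {"hand": 0.3, "delta_pos": [-13.59, -10.39, 0.7], "roll": 10.17},
    {"hand": 0.3, "delta_pos": [-13.59, -10.39, 0.7], "roll": 10.17},
    {"hand": 0.3, "delta_pos": [-13.59, -10.39, 0.7], "roll": 10.17},
    {"hand": 0.3, "delta_pos": [-13.59, -10.39, 0.7], "roll": 10.17},
    {"hand": 0.3, "delta_pos": [-13.59, -10.39, 0.7], "roll": 10.17},
    {"hand": 0.3, "delta_pos": [-13.59, -10.39, 0.7], "roll": 10.17},
    {"hand": 0.3, "delta_pos": [-13.59, -10.39, 0.7], "roll": 10.17},
    {"hand": 0.3, "delta_pos": [-13.59, -10.39, 0.7], "roll": 10.17},
    {"hand": 0.3, "delta_pos": [-13.59, -10.39, 0.7], "roll": 10.17},
  ],
)

```text
clock: 1.3
eef_pos: [0.5025, 0.0287, 0.2233]
tool_rot: [-0.0, 0.545, 0.838, 0.0]
ft_force: [-0.1, -0.1, -0.0]
opening: 0.0598
grip_force: 0.0
```

```bash
python3 -c "
from h import *
go([(.553,-.037,.22,24)])"
```

```text
at [0.5025 0.0287 0.2233] ang 23.96 z-ax [-0.  0. -1.] F [-0.1 -0.1 -0. ] open 0.0598 grip 0.0 t 1.3
[-2.01, 0.49, 0.08] roll -0.01
```

>>> step_arm(
  plan=[
    {"hand": 0.3, "delta_pos": [-1, 0.25, 0.0], "roll": 0},
    {"hand": 0.3, "delta_pos": [-1.5, 0.37, 0.0], "roll": 0},
    {"hand": 0.3, "delta_pos": [-1.5, 0.37, 0.0], "roll": 0},
    {"hand": 0.3, "delta_pos": [-1.5, 0.37, 0.0], "roll": 0},
  ],
)

```text
clock: 1.7
eef_pos: [0.5393, -0.018, 0.2231]
tool_rot: [-0.001, 0.545, 0.838, -0.0]
ft_force: [0.7, 0.8, 0.1]
opening: 0.0593
grip_force: 0.0
```

```bash
python3 -c "
from h import *
f=snap('wrist','w1')
go([(.553,-.037,.22,24)])
t=np.load('t.npy')
for p in [(35,30,116),(35,-110,70),(65,125,40),(65,-65,40),(-20,80,15),(-20,-20,15)]: print(p,proj(f,tw(p,t)).round(0))
cv2.imwrite('pics/w1b.png',f['image'])"
```

```text
at [ 0.5392 -0.0175  0.2235] ang 24.0 z-ax [-0.001  0.    -1.   ] F [ 0.3 -0.  -0.1] open 0.0597 grip 0.0 t 1.75
[-0.59, 0.12, 0.09] roll 0.0
(35, 30, 116) [290. 245.]
(35, -110, 70) [288. 373.]
(65, 125, 40) [326.  99.]
(65, -65, 40) [320. 310.]
(-20, 80, 15) [227. 152.]
(-20, -20, 15) [231. 255.]
```

View pics/w1b.png

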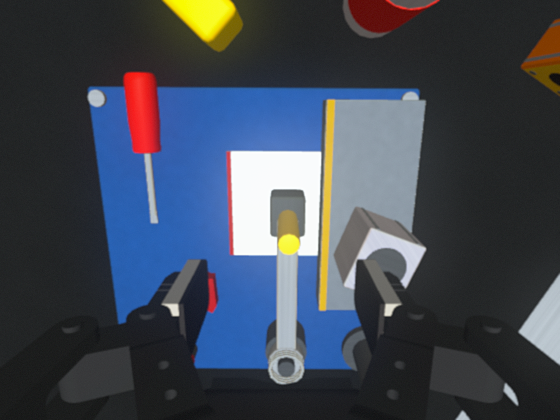

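Wrist view: the handle top is at (289,243) against a predicted (290,245), and the bed and ledge match within 1–2 px, so the pose is good. Going down on the handle with a part-open gripper.

>>> step_arm(
  plan=[
    {"hand": 0.5, "delta_pos": [-0.57, 0.12, 0.0], "roll": 0},
    {"hand": 0.5, "delta_pos": [-0.57, 0.12, 0.0], "roll": 0},
    {"hand": 0.5, "delta_pos": [-0.57, 0.12, 0.8], "roll": 0},
    {"hand": 0.5, "delta_pos": [-0.57, 0.12, 1.7], "roll": 0},
    {"hand": 0.5, "delta_pos": [-0.57, 0.12, 2.5], "roll": 0},
    {"hand": 0.5, "delta_pos": [-0.57, 0.12, 3.35], "roll": 0},
    {"hand": 0.5, "delta_pos": [-0.57, 0.12, 3.35], "roll": 0},
  ],
)

```text
clock: 2.45
eef_pos: [0.5498, -0.0354, 0.0849]
tool_rot: [-0.004, 0.544, 0.839, -0.002]
ft_force: [-0.4, 0.4, -0.4]
opening: 0.0426
grip_force: 0.0
```

```bash
python3 -c "
from h import *
go([(.5528,-.0366,.088,24)])"
```

```text
at [ 0.5498 -0.0354  0.0849] ang 24.06 z-ax [-0.01   0.002 -1.   ] F [-0.4  0.4 -0.4] open 0.0426 grip 0.0 t 2.45
[-0.06, 0.06, -0.08] roll 0.01
```

>>> step_arm(
  newtons=60,
  plan=[
    {"hand": 0.5, "delta_pos": [-0.06, 0.04, 0], "roll": 0},
    {"hand": 1, "delta_pos": [-0.06, 0.04, 0], "roll": 0},
    {"hand": 1, "delta_pos": [-0.06, 0.04, 0], "roll": 0},
    {"hand": 1, "delta_pos": [-0.06, 0.04, 0], "roll": 0},
    {"hand": 1, "delta_pos": [-0.06, 0.04, 0], "roll": 0},
  ],
)

```text
clock: 2.95
eef_pos: [0.5545, -0.0396, 0.0926]
tool_rot: [-0.001, 0.545, 0.838, -0.002]
ft_force: [-17.4, -3.9, 13.6]
opening: 0.0144
grip_force: 58.3
```

```bash
python3 -c "
from h import *
t=np.load('t.npy')
A=[.1,.2,.3,.4,.5,.6,.7,.8,.9,1.0,1.08,1.15]
o=get_obs(); print('tester',wt(o['eef_pos'],t))
go([(*(o['eef_pos'][:2]+tw((35-140*np.sin(a),-110+140*np.cos(a),0),t)[:2]-tw((35,30,0),t)[:2]),o['eef_pos'][2],24+np.degrees(a)) for a in A])"
```

```text
tester [35.30521374 26.58722614 92.58258231]
at [ 0.5545 -0.0396  0.0926] ang 23.94 z-ax [-0.003 -0.002 -1.   ] F [-17.4  -3.9  13.6] open 0.0144 grip 58.320486545562744 t 2.95
[-0.02, -0.35, 0.0] roll -1.16
[-0.07, -0.7, 0.0] roll -2.3
[-0.16, -1.03, 0.0] roll -3.45
[-0.28, -1.36, 0.01] roll -4.59
[-0.43, -1.68, 0.01] roll -5.74
[-0.61, -1.98, 0.01] roll -6.89
[-0.82, -2.25, 0.01] roll -8.03
[-1.06, -2.51, 0.01] roll -9.18
[-1.32, -2.74, 0.01] roll -10.32
[-1.61, -2.95, 0.01] roll -11.47
[-1.85, -3.09, 0.01] roll -12.39
[-2.07, -3.2, 0.01] roll -13.19
```

>>> step_arm(
  plan=[
    {"hand": 1, "delta_pos": [-0.02, -0.35, 0], "roll": -1.15},
    {"hand": 1, "delta_pos": [-0.07, -0.7, 0], "roll": -2.3},
    {"hand": 1, "delta_pos": [-0.16, -1.03, 0], "roll": -3.45},
    {"hand": 1, "delta_pos": [-0.28, -1.36, 0], "roll": -4.6},
    {"hand": 1, "delta_pos": [-0.43, -1.68, 0], "roll": -5.74},
    {"hand": 1, "delta_pos": [-0.61, -1.98, 0], "roll": -6.9},
    {"hand": 1, "delta_pos": [-0.82, -2.25, 0], "roll": -8.03},
    {"hand": 1, "delta_pos": [-0.82, -2.25, 0], "roll": -8.03},
    {"hand": 1, "delta_pos": [-0.82, -2.25, 0], "roll": -8.03},
  ],
)

```text
clock: 3.85
eef_pos: [0.4869, -0.104, 0.0926]
tool_rot: [0.0, 0.224, 0.975, 0.001]
ft_force: [-8.3, 10.5, 12.5]
opening: 0.0146
grip_force: 59.7
```

```bash
cat >> h.py <<'E'
def ham():
    t=np.load('t.npy'); o=get_obs(); p=wt(o['eef_pos'],t); d=p[:2]-[35,-110]
    a=np.arctan2(-d[0],d[1]); r=np.hypot(*d); print('ham a',a.round(3),'r',r.round(1),'F tangential(draw +)',(tw((-np.cos(a)*1e3,-np.sin(a)*1e3,0),[0,0,t[2]])@o['ft_force']).round(1)); return a,r
def goh(A,r=140):
    t=np.load('t.npy'); o=get_obs()
    go([(*tw((35-r*np.sin(a),-110+r*np.cos(a),0),t)[:2],o['eef_pos'][2],np.degrees(t[2]+a)) for a in A])
E
python3 -c "
from h import *
a,r=ham()
goh([.8,.9,1,1.06,1.1,1.13,1.15],r)"
```

```text
ham a 0.694 r 136.9 F tangential(draw +) -5.8
at [ 0.4869 -0.104   0.0926] ang 64.14 z-ax [ 0.001  0.002 -1.   ] F [-8.3 10.5 12.5] open 0.0146 grip 59.68465447425842 t 3.85
[-0.02, -0.36, -0.0] roll -1.12
[-0.07, -0.7, -0.0] roll -2.27
[-0.15, -1.03, -0.0] roll -3.42
[-0.22, -1.23, -0.0] roll -4.1
[-0.27, -1.35, -0.0] roll -4.56
[-0.31, -1.45, -0.0] roll -4.91
[-0.34, -1.51, -0.0] roll -5.14
```

>>> step_arm(
  plan=[
    {"hand": 1, "delta_pos": [-0.02, -0.36, 0], "roll": -1.12},
    {"hand": 1, "delta_pos": [-0.07, -0.7, 0], "roll": -2.27},
    {"hand": 1, "delta_pos": [-0.15, -1.03, 0], "roll": -3.42},
    {"hand": 1, "delta_pos": [-0.22, -1.23, 0], "roll": -4.1},
    {"hand": 1, "delta_pos": [-0.27, -1.35, 0], "roll": -4.56},
    {"hand": 1, "delta_pos": [-0.31, -1.45, 0], "roll": -4.91},
    {"hand": 1, "delta_pos": [-0.31, -1.45, 0], "roll": -4.91},
    {"hand": 1, "delta_pos": [-0.31, -1.45, 0], "roll": -4.91},
  ],
)

```text
clock: 4.65
eef_pos: [0.4725, -0.1619, 0.0926]
tool_rot: [-0.0, 0.011, 1.0, 0.001]
ft_force: [-10.6, 8.7, 14.0]
opening: 0.0147
grip_force: 59.8
```

```bash
python3 -c "
from h import *
a,r=ham()
f=snap('top','top2');g=snap('scene','scene2')
c=cv2.resize(f['image'][185:265,330:430],None,fx=4,fy=4,interpolation=cv2.INTER_CUBIC)
d=cv2.resize(g['image'][240:340,130:230],None,fx=4,fy=4,interpolation=cv2.INTER_CUBIC)
e=np.zeros((400,800,3),np.uint8);e[:320,:400]=c;e[:,400:]=d;cv2.imwrite('pics/c2.png',e)
goh([1.16,1.18,1.08],r)"
```

```text
ham a 1.134 r 137.1 F tangential(draw +) -8.5
at [ 0.4726 -0.1618  0.0926] ang 88.71 z-ax [-0.     0.001 -1.   ] F [-11.7   9.4  13.5] open 0.0142 grip 59.77150082588196 t 4.75
[-0.0, -0.09, -0.0] roll -0.34
[-0.0, -0.16, -0.0] roll -0.56
[-0.0, 0.18, 0.0] roll 0.58
```

View pics/c2.png

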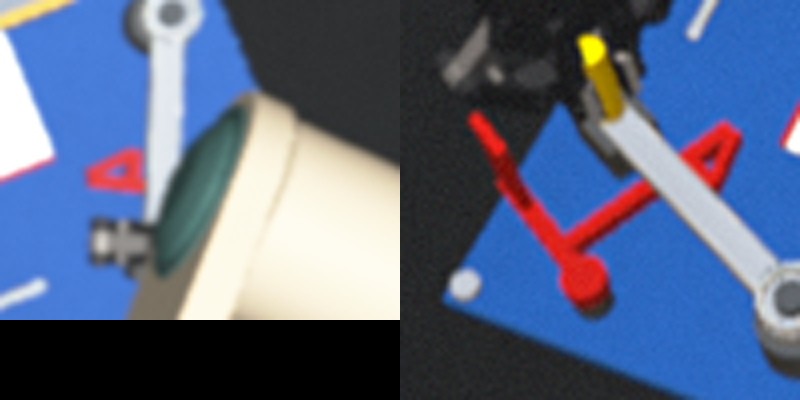

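The catch looks home: paddle clear of the gripper, catch hook behind the arm. Easing back.

>>> step_arm(
  plan=[
    {"hand": 1, "delta_pos": [0, 0.04, 0], "roll": 0.1},
    {"hand": 1, "delta_pos": [0, 0.08, 0], "roll": 0.25},
    {"hand": 1, "delta_pos": [0, 0.12, 0], "roll": 0.4},
    {"hand": 1, "delta_pos": [0, 0.16, 0], "roll": 0.5},
    {"hand": 1, "delta_pos": [0, 0.16, 0], "roll": 0.5},
    {"hand": 1, "delta_pos": [0, 0.16, 0], "roll": 0.5},
  ],
)

```text
clock: 5.35
eef_pos: [0.4729, -0.1553, 0.0926]
tool_rot: [0.0, 0.033, 0.999, 0.001]
ft_force: [-11.1, 8.9, 12.9]
opening: 0.0145
grip_force: 59.7
```

```bash
python3 -c "
from h import *
a,r=ham();goh([1.08],r)"
```

```text
ham a 1.085 r 137.0 F tangential(draw +) -8.1
at [ 0.4729 -0.1553  0.0926] ang 86.22 z-ax [ 0.     0.001 -1.   ] F [-11.1   8.9  12.9] open 0.0145 grip 59.72392380237579 t 5.35
[-0.0, 0.02, 0.0] roll 0.08
```

>>> step_arm(
  plan=[
    {"hand": 1, "delta_pos": [0, 0.03, 0], "roll": 0.1},
    {"hand": 1, "delta_pos": [0, 0.06, 0], "roll": 0.15},
    {"hand": 1, "delta_pos": [0, 0.06, 0], "roll": 0.15},
    {"hand": 1, "delta_pos": [0, 0.06, 0], "roll": 0.15},
  ],
)

```text
clock: 5.75
eef_pos: [0.473, -0.1533, 0.0926]
tool_rot: [0.0, 0.04, 0.999, 0.0]
ft_force: [-10.5, 6.6, 11.8]
opening: 0.0145
grip_force: 59.6
```

```bash
python3 -c "
from h import *
a,r=ham();goh([1.08],r)"
```

```text
ham a 1.071 r 137.1 F tangential(draw +) -5.8
at [ 0.473  -0.1533  0.0926] ang 85.46 z-ax [ 0.     0.001 -1.   ] F [-10.5   6.6  11.8] open 0.0145 grip 59.6135687828064 t 5.75
[-0.0, -0.03, -0.0] roll -0.07
```

>>> step_arm(
  plan=[
    {"hand": 1, "delta_pos": [0, 0.02, 0], "roll": 0},
    {"hand": 1, "delta_pos": [0, 0.03, 0], "roll": 0},
    {"hand": 1, "delta_pos": [0, 0.03, 0], "roll": 0},
  ],
)

```text
clock: 6.05
eef_pos: [0.4731, -0.1528, 0.0926]
tool_rot: [0.0, 0.04, 0.999, -0.0]
ft_force: [-9.6, 3.6, 11.7]
opening: 0.0145
grip_force: 59.5
```

```bash
python3 -c "
from h import *
a,r=ham();goh([1.08],r)"
```

```text
ham a 1.067 r 137.1 F tangential(draw +) -2.7
at [ 0.4731 -0.1528  0.0926] ang 85.43 z-ax [ 0.    -0.001 -1.   ] F [-9.6  3.6 11.7] open 0.0145 grip 59.49147284030914 t 6.05
[-0.0, -0.04, 0.0] roll -0.08
```

It's resting on the catch, since the pull fell sharply with almost no motion. A touch more, then release.

>>> step_arm(
  newtons=20,
  plan=[
    {"hand": 1, "delta_pos": [0, 0.025, 0], "roll": 0},
    {"hand": 1, "delta_pos": [0, 0.025, 0], "roll": 0},
    {"hand": 0.8, "delta_pos": [0, 0.025, 0], "roll": 0},
    {"hand": 0.65, "delta_pos": [0, 0.025, 0], "roll": 0},
    {"hand": 0.6, "delta_pos": [0, 0.025, 0], "roll": 0},
    {"hand": 0.6, "delta_pos": [0, 0.025, 0], "roll": 0},
  ],
)

```text
clock: 6.65
eef_pos: [0.4733, -0.1517, 0.09]
tool_rot: [0.0, 0.04, 0.999, 0.0]
ft_force: [0.6, 1.2, -0.4]
opening: 0.0341
grip_force: 0.0
```

```bash
python3 -c "
from h import *
a,r=ham();goh([1.08],r)"
```

```text
ham a 1.059 r 136.9 F tangential(draw +) -1.3
at [ 0.4733 -0.1517  0.09  ] ang 85.43 z-ax [ 0.  0. -1.] F [ 0.6  1.2 -0.4] open 0.0341 grip 0.0 t 6.65
[0.0, -0.07, -0.0] roll -0.08
```

>>> step_arm(
  plan=[
    {"hand": 0.6, "delta_pos": [0, 0.0, -0.6], "roll": 0},
    {"hand": 0.6, "delta_pos": [0, 0, -1.6], "roll": 0},
    {"hand": 0.6, "delta_pos": [0, 0, -2.8], "roll": 0},
    {"hand": 0.3, "delta_pos": [0, 0, -3.5], "roll": 0},
    {"hand": 0, "delta_pos": [0, 0, -3.5], "roll": 0},
  ],
)

```text
clock: 7.15
eef_pos: [0.4748, -0.1523, 0.235]
tool_rot: [0.004, 0.04, 0.999, -0.001]
ft_force: [1.0, -1.2, -0.3]
opening: 0.0622
grip_force: 0.0
```

```bash
python3 -c "
from h import *
go([(.625,-.030,.23,92)])"
```

```text
at [ 0.4748 -0.1523  0.235 ] ang 85.43 z-ax [ 0.009 -0.003 -1.   ] F [ 1.  -1.2 -0.3] open 0.0622 grip 0.0 t 7.15
[-3.5, 3.35, 0.15] roll -1.31
```

>>> step_arm(
  plan=[
    {"hand": 0, "delta_pos": [-3.5, 3.35, 0.1], "roll": -1.3},
    {"hand": 0, "delta_pos": [-3.5, 3.35, 0.1], "roll": -1.3},
    {"hand": 0, "delta_pos": [-3.5, 3.35, 0.1], "roll": -1.3},
    {"hand": 0, "delta_pos": [-3.5, 3.35, 0.1], "roll": -1.3},
    {"hand": 0, "delta_pos": [-3.5, 3.35, 0.1], "roll": -1.3},
    {"hand": 0, "delta_pos": [-3.5, 3.35, 0.1], "roll": -1.3},
    {"hand": 0, "delta_pos": [-3.5, 3.35, 0.1], "roll": -1.3},
  ],
)

```text
clock: 7.85
eef_pos: [0.6229, -0.0299, 0.2254]
tool_rot: [-0.0, -0.016, 1.0, -0.0]
ft_force: [-0.5, 0.3, -0.6]
opening: 0.0851
grip_force: 0.0
```

```bash
python3 -c "
from h import *
f=snap('wrist','w2');snap('top','top3')
go([(.625,-.030,.23,92)])
"
```

```text
at [ 0.6229 -0.0303  0.2263] ang 91.85 z-ax [ 0.001 -0.    -1.   ] F [-0.2 -0.9 -0.1] open 0.085 grip 0.0 t 7.95
[-0.05, 0.0, -0.09] roll -0.03
```

View pics/w2.png

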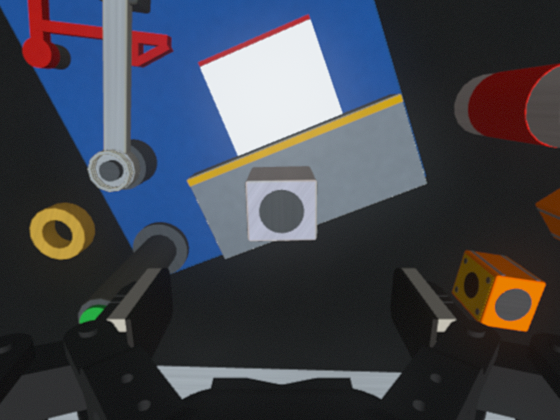

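The hammer arm sits on the catch at upper left. Casting top corners are at (248,181), (315,181), (316,240), (248,241).

```bash
python3 -c "
from h import *
f=load('w2');t=np.load('t.npy')
C=[at_z(f,u,v,.1) for u,v in((248,181),(315,181),(316,240),(248,241))]
m=np.mean(C,0);d=C[1]-C[0]+C[2]-C[3];e=C[0]-C[3]+C[1]-C[2]
print(m,wt(m,t),np.linalg.norm(d)/2,np.linalg.norm(e)/2,np.degrees(np.arctan2(d[1],d[0])),np.degrees(np.arctan2(e[1],e[0])))
for p in [(65,125,40),(65,-65,40),(-20,80,15),(-20,-20,15)]: print(p,proj(f,tw(p,t)).round(0))
go([(m[0],m[1],.085,np.degrees(np.arctan2(d[1],d[0])))])
"
```

```text
[ 0.62606341 -0.02990651  0.1       ] [104.68540187   6.45231081 100.        ] 0.04757781781947497 0.043671307353459775 92.35163948752175 -177.65560186896343
(65, 125, 40) [400.  93.]
(65, -65, 40) [187. 180.]
(-20, 80, 15) [308.  15.]
(-20, -20, 15) [198.  64.]
at [ 0.6229 -0.0303  0.2263] ang 91.85 z-ax [ 0.001 -0.    -1.   ] F [-0.2 -0.9 -0.1] open 0.085 grip 0.0 t 7.95
[-0.08, 0.01, 3.53] roll -0.1
```

>>> step_arm(
  newtons=30,
  plan=[
    {"hand": 0, "delta_pos": [-0.08, 0.01, 0.8], "roll": -0.1},
    {"hand": 0, "delta_pos": [-0.08, 0.01, 1.8], "roll": -0.1},
    {"hand": 0, "delta_pos": [-0.08, 0.01, 2.8], "roll": -0.1},
    {"hand": 0, "delta_pos": [-0.08, 0.01, 3.5], "roll": -0.1},
    {"hand": 0, "delta_pos": [-0.08, 0.01, 3.5], "roll": -0.1},
    {"hand": 0.6, "delta_pos": [-0.08, 0.01, 3.5], "roll": -0.1},
    {"hand": 0.6, "delta_pos": [-0.08, 0.01, 3.5], "roll": -0.1},
    {"hand": 0.6, "delta_pos": [-0.08, 0.01, 3.5], "roll": -0.1},
    {"hand": 0.6, "delta_pos": [-0.08, 0.01, 3.5], "roll": -0.1},
  ],
)

```text
clock: 8.85
eef_pos: [0.628, -0.0292, 0.089]
tool_rot: [0.002, -0.021, 1.0, -0.0]
ft_force: [-0.5, -0.8, 7.1]
opening: 0.0497
grip_force: 32.6
```

```bash
python3 -c "
from h import *
t=np.load('t.npy')
o=get_obs();print(wt(o['eef_pos'],t))
z=o['eef_pos'][2]
g=tw((71,30,0),t); ang=np.degrees(t[2])+90
go([(*o['eef_pos'][:2],z+.008,92.3),(g[0],g[1],z+.008,ang),(g[0],g[1],z,ang)])
"
```

```text
[106.69320451   6.31357108  88.95393601]
at [ 0.628  -0.0292  0.089 ] ang 92.41 z-ax [ 0.005 -0.001 -1.   ] F [-0.5 -0.8  7.1] open 0.0497 grip 32.63672411441803 t 8.85
[-0.0, -0.0, -0.2] roll 0.02
[1.05, 0.22, -0.21] roll -4.3
[1.05, 0.22, -0.01] roll -4.3
```

>>> step_arm(
  newtons=40,
  plan=[
    {"hand": 0.6, "delta_pos": [0, 0, -0.15], "roll": 0},
    {"hand": 0.6, "delta_pos": [0, 0, -0.25], "roll": 0},
    {"hand": 0.6, "delta_pos": [0.25, 0.06, -0.25], "roll": -1.1},
    {"hand": 0.6, "delta_pos": [0.5, 0.12, -0.25], "roll": -2.2},
    {"hand": 0.6, "delta_pos": [0.75, 0.18, -0.25], "roll": -3.2},
    {"hand": 0.6, "delta_pos": [0.98, 0.25, -0.25], "roll": -4.3},
    {"hand": 0.6, "delta_pos": [0.98, 0.25, -0.25], "roll": -4.3},
    {"hand": 0.6, "delta_pos": [0.98, 0.25, -0.25], "roll": -4.3},
  ],
)

```text
clock: 9.65
eef_pos: [0.5872, -0.0205, 0.096]
tool_rot: [0.0, -0.206, 0.979, -0.0]
ft_force: [0.0, 0.6, -3.0]
opening: 0.0491
grip_force: 42.1
```

```bash
python3 -c "
from h import *
t=np.load('t.npy')
o=get_obs();print(wt(o['eef_pos'],t))
z=o['eef_pos'][2]
g=tw((73.5,30,0),t); ang=np.degrees(t[2])+90
go([(g[0],g[1],z,ang),(g[0],g[1],.089,ang)])
f=snap('wrist','w3')
"
```

```text
[73.01111615 30.8469791  96.00731076]
at [ 0.5872 -0.0205  0.096 ] ang 113.79 z-ax [ 0.  0. -1.] F [ 0.   0.6 -3. ] open 0.0491 grip 42.100199460983276 t 9.65
[-0.01, -0.02, 0.0] roll -0.03
[-0.01, -0.02, 0.18] roll -0.03
```

View pics/w3.png

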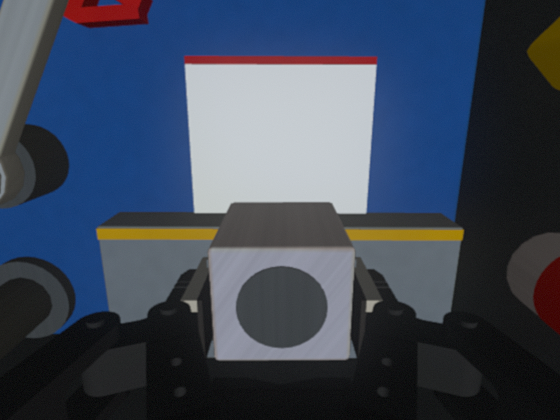

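Casting held square and centred (casting mid-column ≈282, bed mid-column ≈281), overhanging the edge slightly. Setting it down and releasing.

>>> step_arm(
  plan=[
    {"hand": 0.6, "delta_pos": [-0.01, -0.02, 0.1], "roll": 0},
    {"hand": 0.6, "delta_pos": [-0.01, -0.02, 0.17], "roll": 0},
    {"hand": 0.6, "delta_pos": [-0.01, -0.02, 0.2], "roll": 0},
    {"hand": 0.3, "delta_pos": [-0.01, -0.02, 0.2], "roll": 0},
    {"hand": 0.2, "delta_pos": [-0.01, -0.02, 0.2], "roll": 0},
    {"hand": 0.1, "delta_pos": [-0.01, -0.02, 0.2], "roll": 0},
    {"hand": 0.1, "delta_pos": [-0.01, -0.02, -0.6], "roll": 0},
    {"hand": 0.1, "delta_pos": [-0.01, -0.02, -1.6], "roll": 0},
    {"hand": 0.1, "delta_pos": [-0.01, -0.02, -2], "roll": 0},
    {"hand": 0.1, "delta_pos": [-0.01, -0.02, -2], "roll": 0},
  ],
)

```text
clock: 10.7
eef_pos: [0.5891, -0.0211, 0.1792]
tool_rot: [0.003, -0.207, 0.978, -0.001]
ft_force: [0.5, 0.3, -0.3]
opening: 0.0763
grip_force: 0.0
```

```bash
python3 -c "
from h import *
t=np.load('t.npy')
f=snap('wrist','w4')
u,v=np.meshgrid(np.arange(560),np.arange(420));d=f['depth']
P=np.stack([(u-f['cx'])/f['f']*d,(v-f['cy'])/f['f']*d,d,np.ones_like(d)],-1)@f['T'].T
m=(abs(P[...,2]-.1)<.004)&(d>0)
q=P[m][:,:3];q=np.array([wt(p,t) for p in q])
q=q[(abs(q[:,0]-75)<45)&(abs(q[:,1]-30)<40)]
print(len(q),np.percentile(q,[1,50,99],0),cv2.minAreaRect(q[:,:2].astype(np.float32)))
g1=tw((135,30,0),t);g2=tw((73.5,30,0),t);a=np.degrees(t[2])+90
go([(*g1[:2],.175,a),(*g1[:2],.105,a)])
"
```

```text
6277 [[ 49.25003247   5.52278215  97.0884453 ]
 [ 69.94621749  30.15406612  99.50274698]
 [ 93.18659415  54.19275299 101.13564929]] ((71.36408233642578, 29.86850929260254), (45.0975227355957, 51.166927337646484), 0.1148291528224945)
at [ 0.5882 -0.0211  0.1766] ang 113.92 z-ax [ 0.002 -0.    -1.   ] F [-0.   0.2  0.4] open 0.077 grip 0.0 t 10.75
[-1.53, 0.0, 0.04] roll -0.0
[-1.53, 0.01, 1.79] roll -0.0
```

Casting stands at tester (71.4, 29.9), square. Next, close the fingers and go behind it.

>>> step_arm(
  plan=[
    {"hand": 1, "delta_pos": [-0.8, 0, 0.04], "roll": 0},
    {"hand": 1, "delta_pos": [-1.53, 0, 0.04], "roll": 0},
    {"hand": 1, "delta_pos": [-1.53, 0, 0.04], "roll": 0},
    {"hand": 1, "delta_pos": [-1.53, 0, 0.04], "roll": 0},
    {"hand": 1, "delta_pos": [-1.53, 0, 1.0], "roll": 0},
    {"hand": 1, "delta_pos": [-1.53, 0, 1.8], "roll": 0},
    {"hand": 1, "delta_pos": [-1.53, 0, 1.85], "roll": 0},
    {"hand": 1, "delta_pos": [-1.53, 0, 1.85], "roll": 0},
  ],
)

```text
clock: 11.55
eef_pos: [0.6429, 0.0035, 0.1015]
tool_rot: [-0.001, -0.207, 0.978, 0.0]
ft_force: [0.7, 0.1, 1.6]
opening: -0.0002
grip_force: 0.0
```

```bash
python3 -c "
from h import *
t=np.load('t.npy')
o=get_obs();print(wt(o['eef_pos'],t))
a=np.degrees(t[2])+90
go([(*tw((x,30,0),t)[:2],.102,a) for x in (110,105,95,88,80,75)])
"
```

```text
[133.55864442  30.13401085 101.51639233]
at [0.6429 0.0035 0.1015] ang 113.9 z-ax [-0.002  0.    -1.   ] F [0.7 0.1 1.6] open -0.0002 grip 0.0 t 11.55
[0.59, -0.0, -0.01] roll -0.0
[0.71, -0.0, -0.01] roll -0.0
[0.96, -0.0, -0.01] roll -0.0
[1.14, -0.0, -0.01] roll -0.0
[1.34, -0.0, -0.01] roll -0.0
[1.46, -0.0, -0.01] roll -0.0
```

>>> step_arm(
  plan=[
    {"hand": 1, "delta_pos": [0.4, 0, 0], "roll": 0},
    {"hand": 1, "delta_pos": [0.6, 0, 0], "roll": 0},
    {"hand": 1, "delta_pos": [0.7, 0, 0], "roll": 0},
    {"hand": 1, "delta_pos": [0.8, 0, 0], "roll": 0},
    {"hand": 1, "delta_pos": [0.9, 0, 0], "roll": 0},
    {"hand": 1, "delta_pos": [1.0, 0, 0], "roll": 0},
    {"hand": 1, "delta_pos": [1.1, 0, 0], "roll": 0},
    {"hand": 1, "delta_pos": [1.2, 0, 0], "roll": 0},
    {"hand": 1, "delta_pos": [1.3, 0, 0], "roll": 0},
    {"hand": 1, "delta_pos": [1.3, 0, 0], "roll": 0},
    {"hand": 1, "delta_pos": [1.3, 0, 0], "roll": 0},
  ],
)

```text
clock: 12.65
eef_pos: [0.5961, -0.0173, 0.1018]
tool_rot: [0.0, -0.207, 0.978, 0.0]
ft_force: [0.4, 1.1, 0.1]
opening: -0.0001
grip_force: 0.0
```

```bash
python3 -c "
from h import *
t=np.load('t.npy')
f=snap('wrist','w5')
o=get_obs();print(wt(o['eef_pos'],t),o['ft_force'])
"
```

```text
[ 82.50068331  30.14393441 101.82265809] [-0.96937116 -0.20195137  0.38641096]
```

View pics/w5.png

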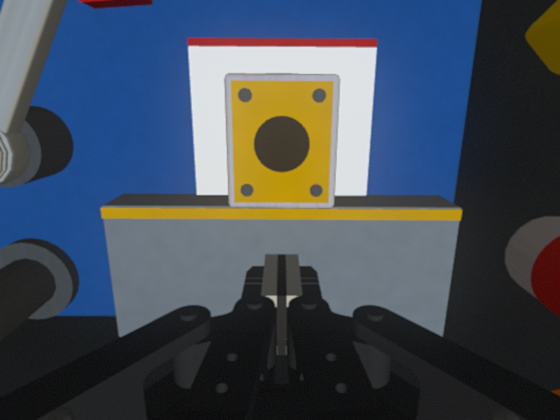

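It tumbled yellow face up onto the bed: top corners (226,74), (339,74), (334,207), (229,207). Lifting clear and measuring.

>>> step_arm(
  plan=[
    {"hand": 1, "delta_pos": [0, 0, -1], "roll": 0},
    {"hand": 1, "delta_pos": [0, 0, -2], "roll": 0},
    {"hand": 1, "delta_pos": [0, 0, -2.5], "roll": 0},
    {"hand": 1, "delta_pos": [0, 0, -2.5], "roll": 0},
    {"hand": 1, "delta_pos": [0, 0, -2.5], "roll": 0},
  ],
)

```text
clock: 13.2
eef_pos: [0.596, -0.0172, 0.2011]
tool_rot: [-0.0, -0.207, 0.978, 0.0]
ft_force: [-0.5, 0.2, -0.2]
opening: 0.0001
grip_force: 0.0
```

```bash
cat > m.py <<'E'
from h import *
import sys
t=np.load('t.npy')
f=snap('wrist',sys.argv[1])
u,v=np.meshgrid(np.arange(560),np.arange(420));d=f['depth']
P=np.stack([(u-f['cx'])/f['f']*d,(v-f['cy'])/f['f']*d,d,np.ones_like(d)],-1)@f['T'].T
Q=np.apply_along_axis(lambda p:wt(p[:3],t),-1,P)
k=(d>0)&(abs(Q[...,0]-30)<48)&(abs(Q[...,1]-30)<50)
q=Q[k&(abs(Q[...,2]-60)<5)];print('depth',len(q),np.percentile(q,[1,50,99],0).round(1).tolist(),cv2.minAreaRect(q[:,:2].astype(np.float32)))
# step edge: upper ledge front
l=Q[(d>0)&(abs(Q[...,2]-40)<4)&(Q[...,1]>-55)&(Q[...,1]<115)&(Q[...,0]>50)&(Q[...,0]<90)];print('ledge front x',np.percentile(l[:,0],1),'y range',np.percentile(l[:,1],[0,100]))
h=cv2.cvtColor(f['image'],cv2.COLOR_BGR2HSV);w=(h[...,1]<60)&(h[...,2]>200)&(abs(Q[...,2]-15)<6)&(d>0)
b=Q[w];print('bed',np.percentile(b,[1,99],0).round(1).tolist())
go([(*tw((35,30,0),t)[:2],.15,np.degrees(t[2])+90)])
E
python3 m.py w6
```

```text
depth 6023 [[0.2, 5.8, 57.6], [28.3, 30.0, 59.8], [58.9, 54.7, 61.4]] ((29.71133804321289, 30.275714874267578), (50.894256591796875, 59.215980529785156), 89.97240447998047)
ledge front x 64.0604907868687 y range [-54.95675353 114.97512578]
bed [[-16.8, -19.7, 12.2], [63.2, 79.8, 16.2]]
at [ 0.5956 -0.0172  0.2   ] ang 113.93 z-ax [-0.002  0.    -1.   ] F [ 0.3  0.2 -0.8] open 0.0002 grip 0.0 t 13.25
[1.17, -0.01, 1.25] roll 0.0
```

View pics/w6.png

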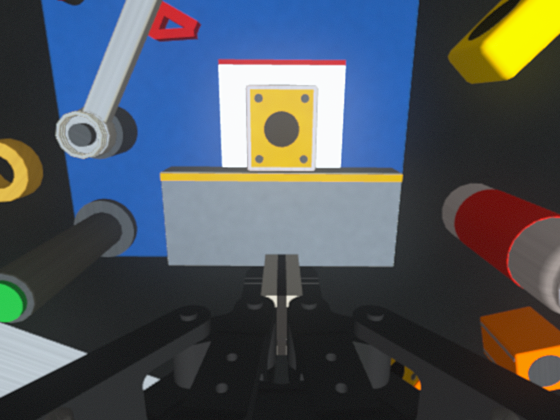

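It's square (0.03°) and centred (y 30.2), but about 5 mm off the step. I'll nudge it in from the near side with closed fingers.

>>> step_arm(
  plan=[
    {"hand": 1, "delta_pos": [1.0, 0, 0], "roll": 0},
    {"hand": 1, "delta_pos": [2.0, 0, 0], "roll": 0},
    {"hand": 1, "delta_pos": [3.0, 0, 0], "roll": 0},
    {"hand": 1, "delta_pos": [3.05, 0, 0], "roll": 0},
    {"hand": 1, "delta_pos": [3.05, 0, 0.3], "roll": 0},
    {"hand": 1, "delta_pos": [3.05, 0, 1.3], "roll": 0},
    {"hand": 1, "delta_pos": [3.05, 0, 2.3], "roll": 0},
    {"hand": 1, "delta_pos": [3.05, 0, 3.2], "roll": 0},
    {"hand": 1, "delta_pos": [3.05, 0, 3.5], "roll": 0},
    {"hand": 1, "delta_pos": [3.05, 0, 3.5], "roll": 0},
    {"hand": 1, "delta_pos": [3.05, 0, 3.5], "roll": 0},
  ],
)

```text
clock: 14.35
eef_pos: [0.4857, -0.0667, 0.0628]
tool_rot: [0.001, -0.207, 0.978, -0.0]
ft_force: [-0.4, 0.7, -0.1]
opening: 0.0
grip_force: 0.0
```

```bash
python3 -c "
from h import *
t=np.load('t.npy')
o=get_obs();print(wt(o['eef_pos'],t))
a=np.degrees(t[2])+90
go([(*tw((x,30,0),t)[:2],.06,a) for x in (-20,-11,-8,-6)])
"
```

```text
[-38.57612558  29.73720066  62.8484703 ]
at [ 0.4857 -0.0667  0.0628] ang 113.95 z-ax [ 0.002 -0.    -1.   ] F [-0.4  0.7 -0.1] open 0.0 grip 0.0 t 14.35
[-0.46, 0.01, 0.07] roll 0.0
[-0.69, 0.01, 0.07] roll 0.0
[-0.76, 0.01, 0.07] roll 0.0
[-0.81, 0.01, 0.07] roll 0.0
```

>>> step_arm(
  plan=[
    {"hand": 1, "delta_pos": [-0.3, 0.01, 0], "roll": 0},
    {"hand": 1, "delta_pos": [-0.5, 0.01, 0], "roll": 0},
    {"hand": 1, "delta_pos": [-0.6, 0.01, 0], "roll": 0},
    {"hand": 1, "delta_pos": [-0.66, 0.01, 0], "roll": 0},
    {"hand": 1, "delta_pos": [-0.72, 0.01, 0], "roll": 0},
    {"hand": 1, "delta_pos": [-0.76, 0.01, 0], "roll": 0},
    {"hand": 1, "delta_pos": [-0.8, 0.01, 0], "roll": 0},
    {"hand": 1, "delta_pos": [-0.8, 0.01, 0], "roll": 0},
  ],
)

```text
clock: 15.15
eef_pos: [0.5137, -0.0536, 0.0618]
tool_rot: [-0.0, -0.207, 0.978, -0.0]
ft_force: [-1.9, -1.8, 2.7]
opening: 0.0001
grip_force: 1.2
```

```bash
python3 m.py w7
```

```text
depth 819 [[-16.0, 7.6, 55.1], [-14.8, 30.7, 59.9], [32.9, 53.4, 64.9]] ((3.6371870040893555, 28.747417449951172), (41.7119255065918, 49.05845642089844), 54.41036605834961)Traceback (most recent call last):
  File "m.py", line 11, in <module>
    l=Q[(d>0)&(abs(Q[...,2]-40)<4)&(Q[...,1]>-55)&(Q[...,1]<115)&(Q[...,0]>50)&(Q[...,0]<90)];print('ledge front x',np.percentile(l[:,0],1),'y range',np.percentile(l[:,1],[0,100]))
                                                                                                                    ~~~~~~~~~~~~~^^^^^^^^^^
    return _quantile_unchecked(
        a, q, axis, out, overwrite_input, method, keepdims, weights)
    return _ureduce(a,
                    func=_quantile_ureduce_func,
    ...<5 lines>...
                    overwrite_input=overwrite_input,
                    method=method)
    r = func(a, **kwargs)
    result = _quantile(arr,
                       quantiles=q,
    ...<2 lines>...
                       out=out,
                       weights=wgt)
    slices_having_nans = np.isnan(arr[-1, ...])
                                  ~~~^^^^^^^^^
IndexError: index -1 is out of bounds for axis 0 with size 0
```

Contact made (about 2.6 N sliding). Continuing gently until it meets the step.

>>> step_arm(
  plan=[
    {"hand": 1, "delta_pos": [-0.03, 0, 0], "roll": 0},
    {"hand": 1, "delta_pos": [-0.06, 0, 0], "roll": 0},
    {"hand": 1, "delta_pos": [-0.08, 0, 0], "roll": 0},
    {"hand": 1, "delta_pos": [-0.08, 0, 0], "roll": 0},
  ],
)

```text
clock: 15.6
eef_pos: [0.5153, -0.0527, 0.0618]
tool_rot: [-0.002, -0.207, 0.978, -0.0]
ft_force: [-11.4, -3.5, 9.4]
opening: 0.0
grip_force: 6.2
```

```bash
python3 -c "
from h import *
t=np.load('t.npy');o=get_obs();print(wt(o['eef_pos'],t),o['ft_force'])"
```

```text
[-5.83837494 30.51495728 61.79299088] [-11.41095724  -3.53335183   9.36584528]
```

Force rose to about 12 N after 2 mm, so it's against the step. Backing off and checking.

>>> step_arm(
  plan=[
    {"hand": 1, "delta_pos": [0.2, 0, 0], "roll": 0},
    {"hand": 1, "delta_pos": [0.6, 0, 0], "roll": 0},
    {"hand": 1, "delta_pos": [0.8, 0, -0.5], "roll": 0},
    {"hand": 1, "delta_pos": [0.8, 0, -1.5], "roll": 0},
    {"hand": 1, "delta_pos": [0.8, 0, -2.6], "roll": 0},
    {"hand": 1, "delta_pos": [0.0, 0, -3.6], "roll": 0},
    {"hand": 1, "delta_pos": [-1.2, 0, -3.6], "roll": 0},
    {"hand": 1, "delta_pos": [-2.2, 0, -3.6], "roll": 0},
    {"hand": 1, "delta_pos": [-2.2, 0, -3.6], "roll": 0},
    {"hand": 1, "delta_pos": [-2.2, 0, -3.6], "roll": 0},
  ],
)

```text
clock: 16.6
eef_pos: [0.5971, -0.016, 0.2044]
tool_rot: [-0.001, -0.208, 0.978, 0.0]
ft_force: [0.4, 0.0, 0.4]
opening: 0.0
grip_force: 0.0
```

```bash
python3 m.py w8
```

```text
depth 5837 [[4.6, 6.0, 57.5], [32.6, 30.7, 59.7], [63.1, 54.8, 61.4]] ((34.331443786621094, 30.339284896850586), (50.71126174926758, 59.781463623046875), 89.71537780761719)
ledge front x 64.03963189730949 y range [-54.97855345 114.93303247]
bed [[-16.7, -19.7, 12.4], [62.8, 79.7, 16.3]]
at [ 0.5967 -0.0165  0.2053] ang 113.95 z-ax [-0.  0. -1.] F [-0.5 -0.4  0.7] open -0.0 grip 0.0 t 16.65
[1.21, -0.02, 1.38] roll 0.0
```

View pics/w8.png

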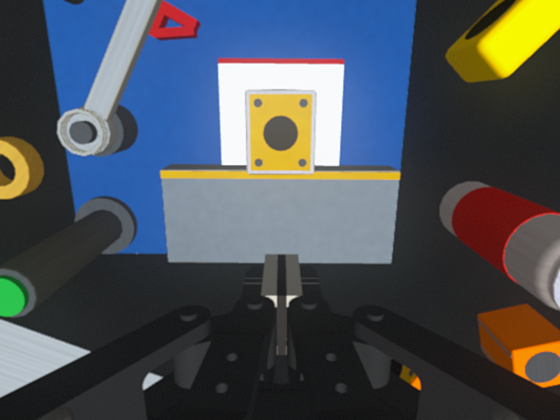

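The casting lies at tester (34.3, 30.3), yellow face up, square within 0.3°, against the step. The hammer is still cocked and the robot is clear, so I'm handing in.

```bash
python3 -c "
from h import *
print(close_job())"
```

```text
the job is handed in; nothing more can be done
None
```

The hammer is cocked on its catch, and the casting lies yellow face up on the bed: square within 0.3°, against the step and centred to about 0.5 mm. The job was handed in at about 17 s with the robot clear and nothing else deliberately touched.

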